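# Put the four containers back on their stands

### The arm

A 7-joint arm with a two-finger parallel gripper is mounted at the origin on a cart in front of the work surface, level with it; the furniture and walls round the work are solid. World frame = base frame: x ahead of the robot, y to its left, z up, the work surface at z = 0. Lengths are in m, angles in rad, forces in N, time in s.
With the tool pointing down it reaches from about 0.4 to 0.875 m from the base axis. Payload 19.3 kg.
Tool frame: the origin (TCP) lies at the very end of the fingers, on their centre line; the grasp point (between the pads) lies bot.tcp_to_grasp behind it (bot.tcp_to_grasp is the distance from the TCP to the grasp point, in m); z points along the fingers, y is the direction in which the jaws open and shut (so a half turn about z gives the same grasp; the last joint's range is limited). The gripper opens to 85 mm and grips with 20 to 120 N. Pads are 22 mm wide; open, the fingers measure 114 mm over their backs; the gripper's body (76 mm by 85 mm) begins 54 mm behind the grasp point. The pads swing forward as they close: fully open they stand 13 mm farther back than shut.
Start: joints at [1.255, 0.521, -0.036, 1.599, 0.021, 1.021, -0.113], TCP at [0.152, -0.606, 0.231] pointing down, gripper open.
Joint ranges: [-2.91, 2.91], [-0.3, 2.13], [-1.5, 1.42], [0.17, 2.43], [-1.26, 4.41], [0.16, 1.93], [-2.52, 2.52]. Speed limits (rad/s): [1.89, 1.89, 2.39, 2.39, 3.01, 3.01, 3.01].

### API

Orientations are given as [roll, pitch, yaw] about the fixed x, y, z axes, in that order (R = Rz(yaw) Ry(pitch) Rx(roll)).
In Python, from workcell import bot gives the robot as it stands.
- The arm moves only by the tool servo_tool, never from a script. Its argument "targets" is a list of rows, each a list of 2 entries, a list of its own where there are three numbers: the shift along the tool's x, y, z in units of 0.05 m (1.0 is 0.05 m), then the turn about the tool's z in units of 5 degrees (1.0 is 5 degrees). A call has 1 to 12 rows; each row shifts and turns the commanded pose from where the row before left it, along the tool's axes as they then stand; what a row does not reach is not made up. A row lasts 1/8 s, in which the tool goes at most 62.5 mm and 10.7 degrees, less where a joint would pass 70% of its speed; a pose out of reach is approached as far as the arm can. A call with a number of a shift or a turn outside -1 to 1 is refused whole. A call with a gripper value outside its range is refused whole. "gripper" is the opening, from -1 (shut) to 1 (fully open), so that 0 is half open, set as the call begins (left out, the last holds). The fingers move at their own pace and stop on an object; "newtons" is the grip in N (left out, the last holds). Time passes only in rows, so rows that do not move let the fingers close. It gives the time, the measured TCP pose, the force and the opening at its end, in the units of the state.
- bot.observe(): the state, without advancing time (a new reading comes with each control period).
- bot.grab_frame(name): name is "scene" or "top" or "wrist"; returns the picture (400x640x3 uint8, blue, green, red); there is no depth.
- bot.get_calibration(name): a dict with "fx", "fy", "cx", "cy" (pixels), "k1" (the pictures are not rectified: a ray, as slopes to the right and down, at radius r is drawn at 1 + k1 r^2 times it, then the intrinsics apply), "pose" (4x4, takes a point from camera to world coordinates). Camera axes: x right, y up, looking along -z (the intrinsics and any distortion apply to the point x, -y, -z); pixel columns grow to the right and rows downward; lengths in m; the calibration is good to about 2 mm. A picture is of the moment at which its call begins: read the wrist's pose just before it. get_calibration takes no time and is no camera call; for the wrist camera it gives the pose at the moment of the call.
- bot.job_done(): hands the job in, once; it reports no verdict.
The state is a dict: "clock": time; "qpos": joint angles; "qd": joint speeds; "joint_efforts": joint torques, N m; "position": TCP position; "tool_rot": TCP orientation; "force": force on the tool from outside, world axes, zero at the start; "moment": the same for the moment, N m; "grip_width": finger opening in m.
Only numpy, scipy, OpenCV 4.12 (cv2) and the standard library are available. Lean on these libraries where they do the work, as an engineer would, in place of code of your own. Each camera call takes 0.05 s, during which the arm holds its last target.

### The job

Put away the four containers that stand loose on the front half of the worktop (not the jars and bottles along its far edge), each upright and flat inside the rim of its own wooden stand: the dropper bottle on the smallest round stand, the smaller white-lidded jar on the middle round stand, the larger white-lidded jar on the largest round stand, and the cardboard box lying lengthwise in the oblong tray. Do not tip the bottle or the jars over, and leave the thread spool and the leather block where they are.

Things in the scene. Friction and masses are not known exactly. Their poses are not given: they have to be found in the camera images.
- dropper_bottle: amber glass dropper bottle with black collar and rubber bulb, upright: body 37 mm in diameter up to 66 mm, collar 22 mm wide up to 78 mm, bulb 14 mm wide up to 108 mm; 0.08 kg; it stands on the front half of the worktop. Origin at the centre of its underside, z up.
- small_jar: the smaller of the two loose white-lidded glass jars (blue pigment inside): body 48 mm in diameter up to 50 mm, lid 42 mm wide, 58 mm tall over all; 0.13 kg; it stands on the front half of the worktop. Origin at the centre of its underside, z up.
- large_jar: the larger of the two loose white-lidded glass jars (cream contents): body 60 mm in diameter up to 64 mm, lid 51 mm wide, 75 mm tall over all; 0.16 kg; it stands on the front half of the worktop. Origin at the centre of its underside, z up.
- card_box: small closed brown cardboard box lying flat, 50 mm along its x, 91 mm along its y, 32 mm tall, on the front half of the worktop. Origin at the centre of its underside, z up.
- stand_small: low round wooden coaster with a raised rim, the smallest of three: 65 mm outside, 55 mm inside the rim; fixed to the worktop. Its flat floor lies 5 mm and its rim 10 mm above the worktop. Origin at the centre of its underside, z up.
- stand_medium: low round wooden coaster with a raised rim, the middle one of three: 84 mm outside, 74 mm inside the rim; fixed to the worktop. Its flat floor lies 5 mm and its rim 10 mm above the worktop. Origin at the centre of its underside, z up.
- stand_large: low round wooden coaster with a raised rim, the largest of three: 100 mm outside, 90 mm inside the rim; fixed to the worktop. Its flat floor lies 5 mm and its rim 10 mm above the worktop. Origin at the centre of its underside, z up.
- stand_oblong: low oblong wooden tray with a raised rim, fixed to the worktop: outside 80 mm along its x and 121 mm along its y, inside 70 x 111 mm. Its floor lies 5 mm and its rim 10 mm above the worktop. Origin at the centre of its underside, z up.
- thread_spool: wooden thread spool, upright, loose, 39 mm in diameter, 58 mm tall; a bystander that stays where it is. Origin at the centre of its underside.
- leather_block: red-brown leather-covered block, loose, 41 mm along its x, 62 mm along its y, 22 mm tall, behind the containers; a bystander that stays where it is. Origin at the centre of its underside.
There are look-alikes about, which are no part of the job. Leave any green or turquoise look-alike of the card_box alone.

How it is judged:
At the end, for the whole second after the job is handed in: Each container stands flat (within 0.12 rad) on the floor of its own stand, inside the rim: centre within 10 mm of the small stand's, 14 mm of the middle one's, 16 mm of the large one's, 15 mm of the tray's. All are at rest, and the spool and leather block are within 20 mm of where they started (horizontal distance between dropper_bottle and stand_small below 0.01 m and z of dropper_bottle in the frame of stand_small between 0.002 and 0.0085 m and angle between each of dropper_bottle, small_jar, large_jar, card_box's own z axis and vertical below 0.12 rad and linear speed of each of dropper_bottle, small_jar, large_jar, card_box below 0.02 m/s and horizontal distance between small_jar and stand_medium below 0.014 m and z of small_jar in the frame of stand_medium between 0.002 and 0.0085 m and horizontal distance between large_jar and stand_large below 0.016 m and z of large_jar in the frame of stand_large between 0.002 and 0.0085 m and horizontal distance between card_box and stand_oblong below 0.015 m and z of card_box in the frame of stand_oblong between 0.002 and 0.0085 m and distance of each of thread_spool, leather_block from where it was at the start of the episode below 0.02 m); the robot touches nothing.
It fails at once if the bottle or a jar is tipped over (by more than 0.6 rad) (angle between any of dropper_bottle, small_jar, large_jar's own z axis and vertical above 0.6 rad).
It fails at once if the thread spool or the leather block is moved by more than 20 mm (distance of any of thread_spool, leather_block from where it was at the start of the episode above 0.02 m).
It also fails if it takes over 110 s, if anything falls off the work surface, if the arm or the gripper's body presses on something with over 40 N, if the wrist force passes 120 N, or if a joint passes its speed limit or range.

## Working session

There is one attempt and no reset: what is moved stays moved. The work goes in short steps, Python scripts to look and compute and a tool call to move; the robot and the scene stay as the last step left them, time stands still between calls to the robot, and variables do not carry over. Pictures are saved under pics/ and viewed, and the job is handed in when it is done.

Besides the shell and the picture viewer there is one more tool, called after ">>>" by a JSON object that holds its "api" and its "payload", one argument or row to a line. servo_tool: Moves the arm, as the interface text tells. Its arguments: {"type":"object","properties":{"targets":{"type":"array","items":{"type":"array"}},"gripper":{"type":"number"},"newtons":{"type":"number"}},"required":["targets"]}

```bash
mkdir -p pics; python3 - <<'E'
from workcell import bot
import cv2
print(bot.observe(), bot.tcp_to_grasp)
for n in("scene","top","wrist"):
    c=bot.get_calibration(n);print(n,c)
    cv2.imwrite(f"pics/{n}0.png",bot.grab_frame(n))
E
```

```text
{'clock': 0.0, 'qpos': array([ 1.25478321,  0.52203215, -0.03635042,  1.59998841,  0.02119449,
        1.02108611, -0.11276299]), 'qd': array([ 0.00046841, -0.0009384 , -0.00011447,  0.00021065,  0.00142431,
       -0.00021749, -0.00027621]), 'joint_efforts': array([ 8.60503656e-05, -9.27090669e+01,  1.98088892e+00, -3.69937885e+01,
        1.80558505e-02,  7.92045059e-03,  9.21597825e-05]), 'position': array([ 0.15199051, -0.60589948,  0.23072118]), 'tool_rot': array([-3.14046510e+00,  6.35741237e-05,  2.45856914e-01]), 'force': array([-0.46019922, -0.20609298, -0.54275245]), 'moment': array([ 0.01093917, -0.01826337,  0.01960846]), 'grip_width': 0.08547322955948918} 0.0187
scene {'fx': 403.1495904789121, 'fy': 403.1495904789121, 'cx': 322.69941459691387, 'cy': 203.76982613770562, 'k1': -0.0742249775926757, 'pose': array([[-0.63628324,  0.47021945, -0.6115859 , -0.20990401],
       [-0.77131405, -0.37257535,  0.51600606,  0.91800617],
       [ 0.01477426,  0.8000508 ,  0.59975032,  0.82213357],
       [ 0.        ,  0.        ,  0.        ,  1.        ]])}
top {'fx': 451.3231162165082, 'fy': 451.3231162165082, 'cx': 317.55089704076977, 'cy': 204.7973717146555, 'k1': -0.014083022355400958, 'pose': array([[ 0.02997018,  0.99528677, -0.09222818,  0.46941536],
       [-0.999339  ,  0.03173533,  0.01773195,  0.24666782],
       [ 0.02057527,  0.09163579,  0.99558   ,  1.66988716],
       [ 0.        ,  0.        ,  0.        ,  1.        ]])}
wrist {'fx': 320.7053462476088, 'fy': 320.7053462476088, 'cx': 318.4642241177817, 'cy': 192.6330052605511, 'k1': -0.02240417162864972, 'pose': array([[ 2.42060144e-01,  9.25900803e-01,  2.90025154e-01,
         2.25644378e-01],
       [-9.70260875e-01,  2.31254679e-01,  7.15199844e-02,
        -5.87193857e-01],
       [-8.49262913e-04, -2.98712198e-01,  9.54342864e-01,
         3.74217821e-01],
       [ 0.00000000e+00,  0.00000000e+00,  0.00000000e+00,
         1.00000000e+00]])}
```

View pics/scene0.png

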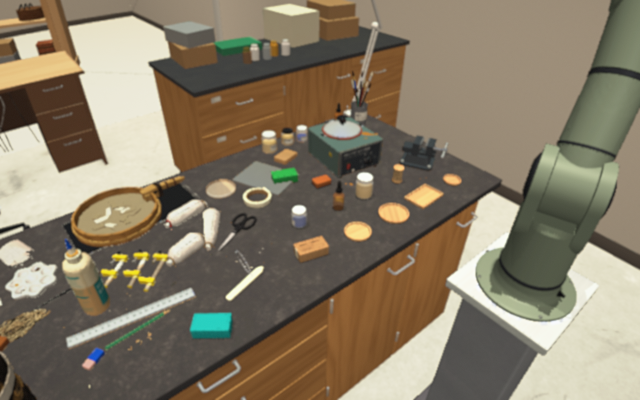

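View pics/top0.png

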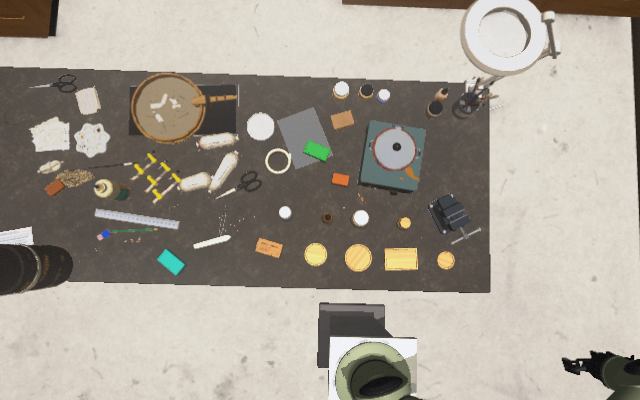

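View pics/wrist0.png

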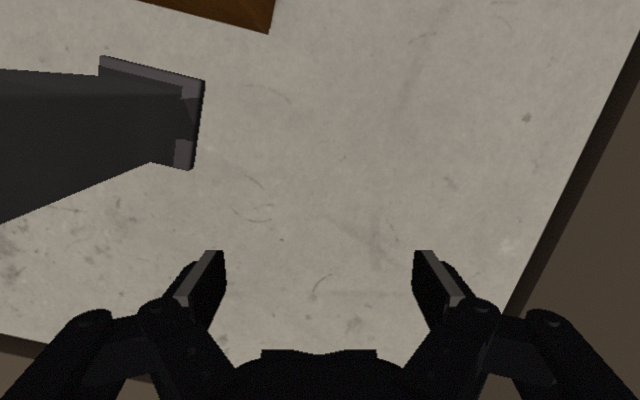

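The top view shows the card box at about (268,247). The stands run left to right at (316,254), (358,258), the tray at (401,259) and the small one at (446,260). The small jar is at (285,212), the bottle at (327,217), the large jar at (361,218), the spool at (405,222) and the leather block at (341,180). I'll measure these next.

```bash
cat > h.py <<'E'
import numpy as np, cv2
from workcell import bot
def ray(c,u,v):
    x=(u-c["cx"])/c["fx"]; y=(v-c["cy"])/c["fy"]
    a,b=x,y
    for _ in range(10):
        s=1+c["k1"]*(a*a+b*b); a,b=x/s,y/s
    T=np.array(c["pose"]); return T[:3,3],T[:3,:3]@np.array([a,-b,-1.])
def onz(c,u,v,z):
    o,d=ray(c,u,v); return o+d*(z-o[2])/d[2]
def pix(c,p):
    T=np.array(c["pose"]); q=T[:3,:3].T@(np.array(p)-T[:3,3]); a,b=q[0]/-q[2],-q[1]/-q[2]
    s=1+c["k1"]*(a*a+b*b); return c["fx"]*a*s+c["cx"],c["fy"]*b*s+c["cy"]
def blob(mask,u,v,r=30):
    n,l,st,ce=cv2.connectedComponentsWithStats(mask.astype(np.uint8)*255)
    best=None
    for i in range(1,n):
        d=np.hypot(*(ce[i]-[u,v]))
        if st[i][4]>=15 and d<r and (best is None or st[i][4]>st[best][4]): best=i
    if best is None: return None
    m=(l==best).astype(np.uint8)
    ct=max(cv2.findContours(m,cv2.RETR_EXTERNAL,cv2.CHAIN_APPROX_NONE)[0],key=cv2.contourArea)
    return ce[best],ct[:,0,:],st[best]
E
python3 - <<'E'
from h import *
im=cv2.imread("pics/top0.png"); c=bot.get_calibration("top")
hsv=cv2.cvtColor(im,cv2.COLOR_BGR2HSV); H,S,V=cv2.split(hsv)
wood=(H<28)&(S>70)&(V>120)
white=(S<60)&(V>150)
cv2.imwrite("pics/crop0.png",cv2.resize(im[160:285,240:500],None,fx=3,fy=3,interpolation=cv2.INTER_CUBIC))
for n,u,v,z,m in [("A",316,254,.01,wood),("B",358,258,.01,wood),("obl",401,259,.01,wood),("sm",446,260,.01,wood),("box",268,247,.032,wood),("spool",405,222,.058,wood),("leather",341,180,.022,wood),("sj",285,212,.058,white),("lj",361,218,.075,white)]:
    b=blob(m,u,v,12)
    if b is None: print(n,None);continue
    ce,ct,st=b
    P=np.array([onz(c,x,y,z)[:2] for x,y in ct],np.float32)
    r=cv2.minAreaRect(P)
    print(n,ce.round(1),st[4],onz(c,*ce,z)[:2].round(4),"rect",np.round(r[0],4),np.round(r[1],4),round(r[2],1))
E
```

```text
A [315.2 254.1] 427 [0.4418 0.2203] rect [0.4405 0.2209] [0.0837 0.0805] 1.7
B [357.9 257.4] 611 [0.4345 0.0636] rect [0.4343 0.0631] [0.0983 0.0956] 1.6
obl [400.6 258.9] 751 [ 0.4336 -0.0937] rect [ 0.4337 -0.0933] [0.083  0.1234] 3.5
sm [445.5 259.9] 267 [ 0.4347 -0.2597] rect [ 0.4345 -0.2597] [0.0661 0.0631] 0.4
box [268.6 247.6] 374 [0.4606 0.3894] rect [0.4605 0.3893] [0.0904 0.0536] 74.3
spool [404.3 222.4] 114 [ 0.5653 -0.0954] rect [ 0.5649 -0.0925] [0.0397 0.0469] 0.8
leather [340.2 178.8] 183 [0.7209 0.1366] rect [0.7209 0.1365] [0.0609 0.041 ] 80.5
sj [284.6 211.9] 121 [0.5896 0.3352] rect [0.5891 0.3354] [0.0431 0.0393] 2.0
lj [368.8 212.6] 137652 [0.5953 0.0352] rect [0.672  0.2129] [1.4527 2.3426] 1.4
```

View pics/crop0.png

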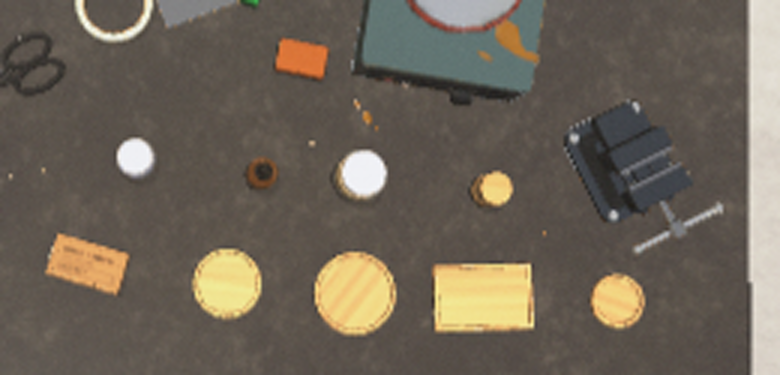

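```bash
python3 - <<'E'
from h import *
c=bot.get_calibration("top"); s=bot.get_calibration("scene")
im=cv2.imread("pics/top0.png")[195:240,270:420]
g=im.astype(int); w=(g.min(2)>170)
b=blob(w,361-270,218-195,12); print(b[0]+[270,195],b[2], onz(c,*(b[0]+[270,195]),.075))
print("bottle",onz(c,327.8,217,.108))
for p in [(.59,.335,.058),onz(c,361,218,.075),onz(c,327.8,217,.108),(.565,-.095,.058),(.4605,.3893,.032)]: print(np.round(pix(s,p),1))
I=cv2.imread("pics/scene0.png"); cv2.imwrite("pics/sc1.png",cv2.resize(I[150:270,270:470],None,fx=4,fy=4,interpolation=cv2.INTER_CUBIC))
E
```

```text
[360.82941176 217.17058824] [ 84  15  15  15 170] [0.57798993 0.06343037 0.075     ]
bottle [0.57274623 0.18203048 0.108     ]
[299.9 209.6]
[366.6 177.3]
[341.2 181.6]
[399.2 167.7]
[312.1 245.5]
```

View pics/sc1.png

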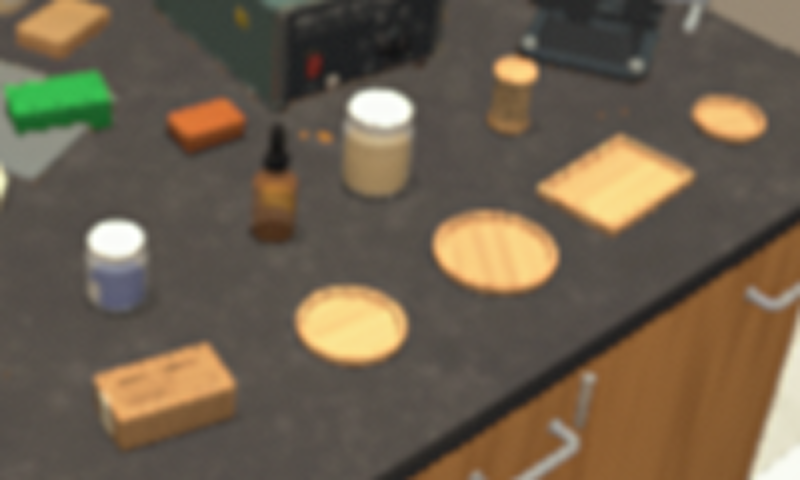

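>>> {"api": "servo_tool", "payload": {
  "targets": [
    [[0.69,-0.35,0],0],
    [[0.69,-0.35,0],0],
    [[0.69,-0.35,0],0],
    [[0.69,-0.35,0],0],
    [[0.69,-0.35,0],0],
    [[0.69,-0.35,0],0],
    [[0.69,-0.35,0],0],
    [[0.69,-0.35,0],0],
    [[0.69,-0.35,0],0],
    [[0.69,-0.35,0],0],
    [[0.69,-0.35,0],0],
    [[0.69,-0.35,0],0]
  ],
  "gripper": 1,
  "newtons": 30
}}

```text
clock: 1.65
position: [0.5033, -0.3008, 0.2312]
tool_rot: [-3.141, 0.0, 0.246]
force: [0.2, -0.5, -0.4]
grip_width: 0.0851
```

>>> {"api": "servo_tool", "payload": {
  "targets": [
    [[0.19,-0.78,0],0],
    [[0.19,-0.78,0],0],
    [[0.19,-0.78,0],0],
    [[0.19,-0.78,0],0],
    [[0.19,-0.78,0],0],
    [[0.19,-0.78,0],0],
    [[0.19,-0.78,0],0],
    [[0.19,-0.78,0],0],
    [[0.19,-0.78,0],0],
    [[0.19,-0.78,0],0.9],
    [[0,0,0],1],
    [[0,0,0],0.92]
  ]
}}

```text
clock: 3.15
position: [0.4996, 0.1001, 0.2311]
tool_rot: [3.141, 0.0, -0.002]
force: [-0.1, -0.1, -0.5]
grip_width: 0.0855
```

```bash
python3 - <<'E'
from h import *
o=bot.observe(); print(o["qpos"].round(2),o["position"].round(4),o["tool_rot"].round(3))
c=bot.get_calibration("wrist");im=bot.grab_frame("wrist");cv2.imwrite("pics/w1.png",im)
import pickle;pickle.dump(c,open("w1.pkl","wb"))
E
```

```text
[-0.14  0.35 -0.23  1.89  0.1   0.91 -1.98] [0.4996 0.1001 0.2311] [ 3.141e+00  0.000e+00 -2.000e-03]
```

View pics/w1.png

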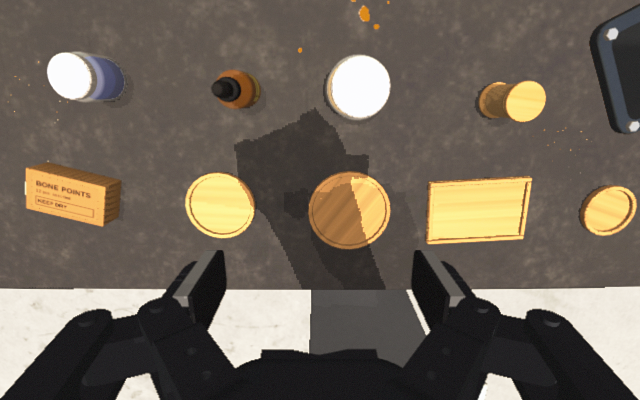

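The wrist view shows everything: the small jar's lid at (70,77), the bulb at (225,90), the large lid at (358,87) and the spool top at (526,101). The stands are at (220,205), (350,210), (480,210) and (608,210), with the box at (70,193). I'll measure from this view.

```bash
cat > meas.py <<'E'
from h import *
def meas(im,c,items):
    H,S,V=cv2.split(cv2.cvtColor(im,cv2.COLOR_BGR2HSV))
    M={"wood":(H<30)&(S>80)&(V>75),"white":(S<45)&(V>190),"black":(V<45)}
    for n,u,v,z,m in items:
        b=blob(M[m],u,v,22)
        if b is None: print(n,None);continue
        ce,ct,st=b
        P=np.array([onz(c,x,y,z)[:2] for x,y in ct],np.float32)
        r=cv2.minAreaRect(cv2.convexHull(P)); e=cv2.fitEllipse(P)
        print(n,ce.round(1),st[4],"rect",np.round(r[0],4),np.round(r[1],4),round(r[2],1),"ell",np.round(e[0],4),np.round(e[1],4))
E
python3 - <<'E'
from meas import *
import pickle
c=pickle.load(open("w1.pkl","rb"))
print(np.array(c["pose"])[:3,3])
meas(cv2.imread("pics/w1.png"),c,[("med",220,205,.01,"wood"),("large",350,210,.01,"wood"),("obl",480,210,.01,"wood"),("small",608,210,.01,"wood"),("sj",70,77,.058,"white"),("lj",358,87,.075,"white"),("bulb",225,90,.1,"black")])
for uv in [(25,193),(25,169),(104,225),(120,178)]: pass
im=cv2.imread("pics/w1.png"); cv2.imwrite("pics/w1c.png",cv2.resize(im[40:240,0:270],None,fx=3,fy=3,interpolation=cv2.INTER_CUBIC))
E
```

```text
[0.57556322 0.10027529 0.37451818]
med [219.8 204.7] 3739 rect [0.4451 0.2197] [0.0845 0.0864] 82.7 ell [0.4451 0.2198] [0.0839 0.086 ]
large [348.9 209.8] 5150 rect [0.4372 0.0634] [0.1   0.101] 89.8 ell [0.4374 0.0637] [0.0995 0.1012]
obl [477.1 209.5] 6550 rect [ 0.4374 -0.0928] [0.0844 0.1254] 3.1 ell [ 0.4375 -0.0929] [0.095  0.1501]
small [608.1 209.8] 2248 rect [ 0.4374 -0.2575] [0.0721 0.0653] 64.8 ell [ 0.437  -0.2577] [0.0653 0.0719]
sj [68.6 75.3] 1573 rect [0.5925 0.3355] [0.0414 0.0402] 88.9 ell [0.5927 0.3356] [0.0403 0.0413]
lj [360.3  85.9] 2872 rect [0.5802 0.0626] [0.0527 0.0509] 0.5 ell [0.5803 0.0629] [0.0511 0.0524]
bulb [228.3  89.9] 347 rect [0.5785 0.1747] [0.0209 0.0172] 90.0 ell [0.5784 0.1749] [0.0168 0.0194]
```

View pics/w1c.png

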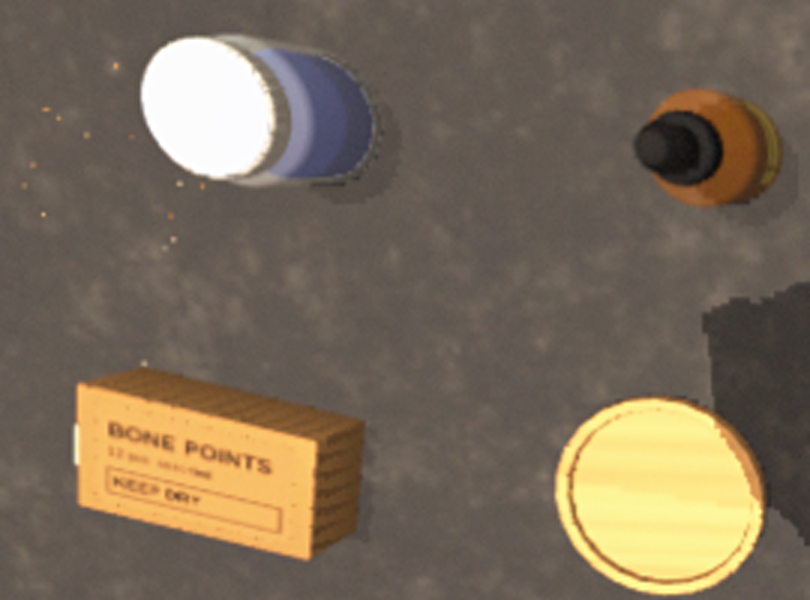

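```bash
python3 - <<'E'
from meas import *
import pickle
c=pickle.load(open("w1.pkl","rb"))
print(onz(c,218.5,88.3,.108),onz(c,237.5,89.3,.062))
P=[onz(c,u/3,40+v/3,.032)[:2] for u,v in [(78,383),(319,440),(310,560),(80,503)]]
P=np.array(P);print(P.round(4),P.mean(0))
a=(P[0]+P[3]-P[1]-P[2]);print(np.linalg.norm(a)/2,np.degrees(np.arctan2(a[1],a[0])))
b=(P[0]-P[3]+P[1]-P[2]);print(np.linalg.norm(b)/2,np.degrees(np.arctan2(b[1],b[0])))
# spool, leather ref; tray edges
im=cv2.imread("pics/w1.png");H,S,V=cv2.split(cv2.cvtColor(im,cv2.COLOR_BGR2HSV))
cv2.imwrite("pics/w1t.png",cv2.resize(im[160:260,400:640],None,fx=3,fy=3,interpolation=cv2.INTER_CUBIC))
E
```

```text
[0.57909772 0.17948067 0.108     ] [0.57868858 0.17548865 0.062     ]
[[0.4985 0.426 ]
 [0.4761 0.3388]
 [0.4274 0.3524]
 [0.4512 0.4385]] [0.46330423 0.38893055]
0.08969209072859889 75.07583763127354
0.04975495747663601 -15.170602699587056
```

View pics/w1t.png

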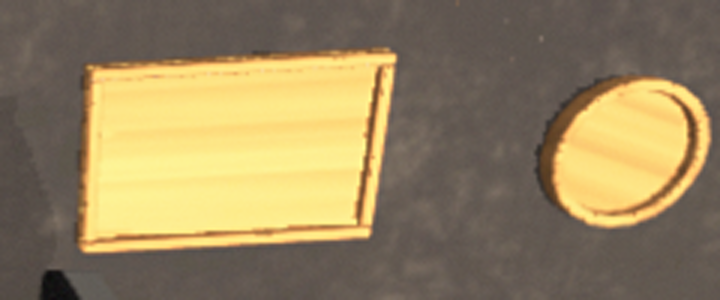

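>>> {"api": "servo_tool", "payload": {
  "targets": [
    [[0,0,0],-1],
    [[0,0,0],-1],
    [[0,0,0],-1],
    [[0,0,0],-1],
    [[0,0,0],-1],
    [[0,0,0],-1],
    [[0,0,0],-1],
    [[0,0,0],-1],
    [[0,0,0],-1],
    [[0,0,0],-1],
    [[0,0,0],-1],
    [[0,0,0],-1]
  ]
}}

```text
clock: 4.7
position: [0.4997, 0.0995, 0.2312]
tool_rot: [-3.141, 0.0, 1.051]
force: [0.1, -0.1, -0.3]
grip_width: 0.0856
```

>>> {"api": "servo_tool", "payload": {
  "targets": [
    [[0,0,0],-1],
    [[0,0,0],-1],
    [[0,0,0],-1],
    [[0,0,0],-1],
    [[0,0,0],-1],
    [[0,0,0],-1],
    [[0,0,0],0]
  ]
}}

```text
clock: 5.58
position: [0.4998, 0.0994, 0.2312]
tool_rot: [-3.141, -0.0, 1.571]
force: [-0.9, -0.3, -0.4]
grip_width: 0.0852
```

>>> {"api": "servo_tool", "payload": {
  "targets": [
    [[0.39,0.39,0.15],0],
    [[0.39,0.39,0.15],0],
    [[0.39,0.39,0.15],0],
    [[0.38,0.39,0.15],0],
    [[0,0,0],0],
    [[0,0,0],0]
  ]
}}

```text
clock: 6.32
position: [0.5775, 0.1767, 0.2012]
tool_rot: [-3.141, 0.0, 1.569]
force: [-0.1, 0.5, 0.1]
grip_width: 0.0854
```

```bash
python3 - <<'E'
from h import *
o=bot.observe(); print(o["qpos"].round(2),o["position"].round(4),o["tool_rot"].round(3))
c=bot.get_calibration("wrist");im=bot.grab_frame("wrist")
import pickle;pickle.dump(c,open("w2.pkl","wb"))
p=o["position"]
for z in (0.0,.066,.108): 
    u,v=pix(c,[p[0],p[1],z]); print(z,u,v); cv2.drawMarker(im,(int(u),int(v)),(0,255,0),0,8)
cv2.imwrite("pics/w2.png",im)
E
```

```text
[-0.03  0.57 -0.53  1.67  0.33  1.   -0.68] [0.5775 0.1767 0.2012] [-3.141  0.     1.569]
0.0 319.04955990398867 165.41680608735936
0.066 319.0939790764725 181.36446000626478
0.108 319.13390907158146 195.72288957595495
```

View pics/w2.png

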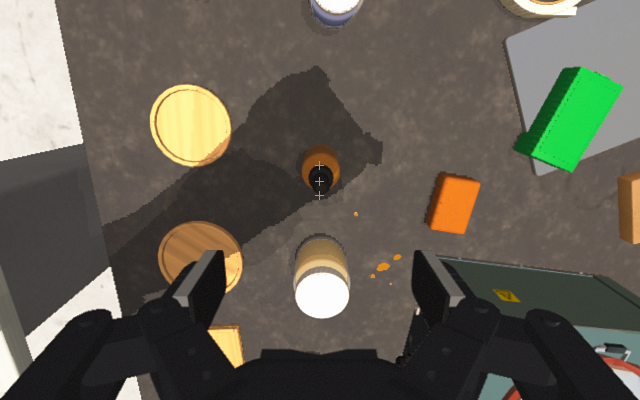

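>>> {"api": "servo_tool", "payload": {
  "targets": [
    [[0,0,0.5],0],
    [[0,0,0.5],0],
    [[0,0,0.5],0],
    [[0,0,0.5],0],
    [[0,0,0.5],0],
    [[0,0,0.5],0],
    [[0,0,0.17],0],
    [[0,0,0],0]
  ]
}}

```text
clock: 7.38
position: [0.5778, 0.1768, 0.0431]
tool_rot: [-3.142, 0.0, 1.57]
force: [0.3, 0.7, 0.4]
grip_width: 0.0856
```

>>> {"api": "servo_tool", "payload": {
  "targets": [
    [[0,0,0],0],
    [[0,0,0],0],
    [[0,0,0],0],
    [[0,0,0],0],
    [[0,0,0],0],
    [[0,0,0],0],
    [[0,0,0],0],
    [[0,0,0],0]
  ],
  "gripper": -1,
  "newtons": 30
}}

```text
clock: 8.38
position: [0.5783, 0.1773, 0.0435]
tool_rot: [3.14, -0.0, 1.57]
force: [0.0, 0.8, 6.5]
grip_width: 0.0345
```

>>> {"api": "servo_tool", "payload": {
  "targets": [
    [[0,0,-0.2],0],
    [[0,0,-0.2],0],
    [[0,0,0],0]
  ]
}}

```text
clock: 8.75
position: [0.5783, 0.1772, 0.0639]
tool_rot: [3.14, -0.0, 1.57]
force: [-0.7, -1.2, -0.2]
grip_width: 0.0345
```

```bash
python3 - <<'E'
from h import *
o=bot.observe(); print(o["force"],o["grip_width"],o["position"].round(4))
im=bot.grab_frame("wrist")
s=bot.grab_frame("scene")
cv2.imwrite("pics/w3.png",np.hstack([cv2.resize(im[100:400,170:470],(400,400)),cv2.resize(s[130:230,290:390],(400,400))]))
E
```

```text
[-0.73953741 -1.18073217 -0.15607926] 0.03447843999948359 [0.5783 0.1772 0.0639]
```

View pics/w3.png

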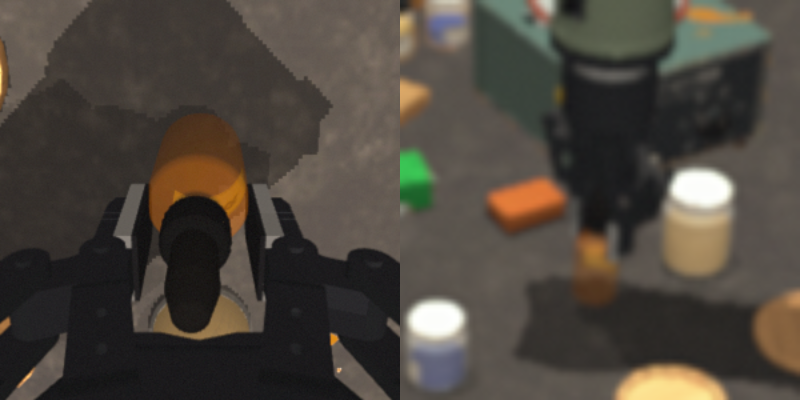

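>>> {"api": "servo_tool", "payload": {
  "targets": [
    [[0,0,-0.5],0],
    [[0,0,-0.5],0],
    [[0,0,-0.5],0],
    [[0,0,-0.4],0]
  ]
}}

```text
clock: 9.35
position: [0.5778, 0.177, 0.1586]
tool_rot: [3.142, 0.0, 1.57]
force: [0.0, -1.0, -1.8]
grip_width: 0.0347
```

>>> {"api": "servo_tool", "payload": {
  "targets": [
    [[-0.73,-0.24,0],0],
    [[-0.73,-0.24,0],0],
    [[-0.73,-0.24,0],0],
    [[-0.73,-0.24,0],0],
    [[-0.73,-0.24,0],0],
    [[-0.73,-0.24,0],0],
    [[-0.73,-0.24,0],0],
    [[-0.73,-0.24,0],0],
    [[-0.73,-0.23,0],0],
    [[-0.73,-0.23,0],0],
    [[-0.73,-0.23,0],0],
    [[-0.68,-0.23,0],0]
  ]
}}

```text
clock: 10.85
position: [0.4351, -0.2596, 0.1578]
tool_rot: [-3.141, -0.0, 1.57]
force: [0.2, 0.0, -0.7]
grip_width: 0.0345
```

>>> {"api": "servo_tool", "payload": {
  "targets": [
    [[0,0,0],0],
    [[0,0,0],0]
  ]
}}

```text
clock: 11.1
position: [0.4358, -0.2578, 0.1578]
tool_rot: [3.142, -0.0, 1.571]
force: [-0.1, 0.6, -1.1]
grip_width: 0.0346
```

```bash
python3 - <<'E'
from meas import *
o=bot.observe(); print(o["qpos"].round(2),o["position"].round(4),o["tool_rot"].round(3),o["grip_width"])
p=o["position"]
c=bot.get_calibration("wrist");im=bot.grab_frame("wrist")
ct=bot.get_calibration("top");t=bot.grab_frame("top")
cv2.imwrite("pics/w4.png",im);cv2.imwrite("pics/t4.png",cv2.resize(t[200:300,370:500],None,fx=5,fy=5))
print(pix(c,[.4365,-.2585,.01]),pix(ct,p))
H,S,V=cv2.split(cv2.cvtColor(im,cv2.COLOR_BGR2HSV))
E
```

```text
[ 0.79  0.47 -0.49  1.96  0.31  0.78  0.12] [ 0.4358 -0.2578  0.1578] [ 3.142 -0.     1.571] 0.03459799008318824
(np.float64(319.7319258599463), np.float64(178.66677449687037)) (np.float64(458.2898936570632), np.float64(260.84767733523694))
```

View pics/w4.png

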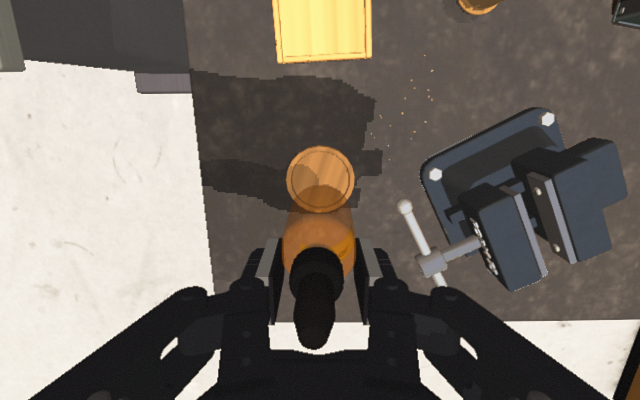

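```bash
python3 - <<'E'
from meas import *
o=bot.observe();p=o["position"]
c=bot.get_calibration("wrist")
print("stand",onz(c,320.8,179.5,.01),"vise",onz(c,405,205,.05))
im=cv2.imread("pics/w4.png")
cv2.imwrite("pics/w4c.png",cv2.resize(im[130:360,250:390],None,fx=2.6*1,fy=2.6,interpolation=cv2.INTER_CUBIC))
z0=p[2]-.0425-0.0
for zz in (0,.066,.078,.108): print(zz,np.round(pix(c,[p[0],p[1],z0+zz]),1), np.round(pix(c,[p[0]+.0185,p[1],z0+zz]),1))
E
```

```text
stand [ 0.43777913 -0.25894196  0.01      ] vise [ 0.50761023 -0.27016367  0.05      ]
0 [319.1 220.7] [348.7 220.7]
0.066 [319.3 279.4] [362.4 279.4]
0.078 [319.3 296.4] [366.4 296.3]
0.108 [319.5 355.8] [380.2 355.7]
```

View pics/w4c.png

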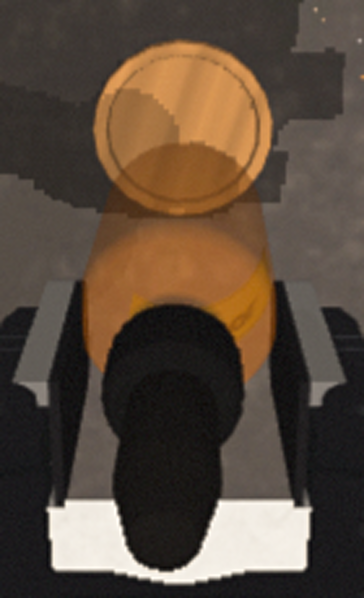

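>>> {"api": "servo_tool", "payload": {
  "targets": [
    [[-0.11,0.03,0.4],0],
    [[0,0,0.4],0],
    [[0,0,0.4],0],
    [[0,0,0.4],0],
    [[0,0,0.3],0],
    [[0,0,0.15],0],
    [[0,0,0.05],0],
    [[0,0,0],0],
    [[0,0,0],0]
  ]
}}

```text
clock: 12.32
position: [0.4374, -0.264, 0.0532]
tool_rot: [3.141, 0.0, 1.57]
force: [-0.3, 0.9, -0.8]
grip_width: 0.0346
```

```bash
python3 - <<'E'
from meas import *
o=bot.observe();print(o["position"].round(4),o["force"])
c=bot.get_calibration("wrist");im=bot.grab_frame("wrist")
print(pix(c,[.4375,-.259,.01]))
cv2.imwrite("pics/w5.png",cv2.resize(im[130:360,230:410],None,fx=2.6,fy=2.6,interpolation=cv2.INTER_CUBIC))
E
```

```text
[ 0.4374 -0.264   0.0532] [-0.33998767  0.91431995 -0.76259725]
(np.float64(319.2972194679209), np.float64(212.7090421403814))
```

View pics/w5.png

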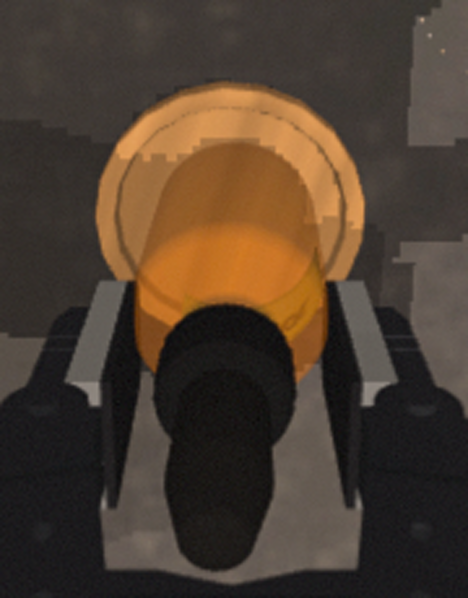

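>>> {"api": "servo_tool", "payload": {
  "targets": [
    [[0,0,0.05],0],
    [[0,0,0.03],0],
    [[0,0,0],0]
  ]
}}

```text
clock: 12.75
position: [0.4372, -0.2639, 0.0487]
tool_rot: [-3.141, -0.0, 1.57]
force: [-1.2, -0.7, -1.5]
grip_width: 0.0344
```

>>> {"api": "servo_tool", "payload": {
  "targets": [
    [[0,0,0],0],
    [[0,0,0],0],
    [[0,0,0],0],
    [[0,0,0],0],
    [[0,0,0],0]
  ],
  "gripper": 0.5
}}

```text
clock: 13.38
position: [0.4371, -0.2639, 0.0488]
tool_rot: [-3.142, -0.0, 1.57]
force: [-0.3, 0.5, 0.1]
grip_width: 0.0642
```

>>> {"api": "servo_tool", "payload": {
  "targets": [
    [[0,0,-0.3],0],
    [[0,0,-0.6],0],
    [[0,0,-0.7],0],
    [[0,0,-0.8],0],
    [[0,0,-0.6],0]
  ]
}}

```text
clock: 14.0
position: [0.4373, -0.2638, 0.2015]
tool_rot: [3.14, 0.001, 1.571]
force: [0.8, -0.9, 0.2]
grip_width: 0.064
```

```bash
python3 - <<'E'
from meas import *
o=bot.observe();print(o["position"].round(4),o["force"])
c=bot.get_calibration("wrist");im=bot.grab_frame("wrist")
cv2.imwrite("pics/w6.png",cv2.resize(im[100:330,210:430],None,fx=2.6,fy=2.6,interpolation=cv2.INTER_CUBIC))
print(pix(c,[.4375,-.259,.01]))
E
```

```text
[ 0.4373 -0.2638  0.2015] [ 0.77044071 -0.89198514  0.22411045]
(np.float64(318.89347018189994), np.float64(162.89054857791487))
```

View pics/w6.png

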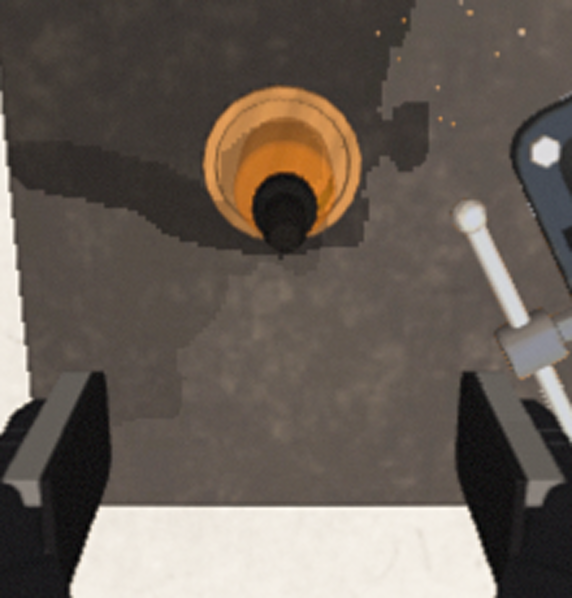

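>>> {"api": "servo_tool", "payload": {
  "targets": [
    [[0.66,0.28,0],0],
    [[0.66,0.28,0],0],
    [[0.66,0.28,0],0],
    [[0.66,0.28,0],0],
    [[0.66,0.28,0],0],
    [[0.66,0.28,0],0],
    [[0.66,0.29,0],0],
    [[0.66,0.29,0],0],
    [[0.66,0.29,0],0],
    [[0.62,0.29,0],0],
    [[0,0,0],0],
    [[0,0,0],0]
  ],
  "gripper": 1
}}

```text
clock: 15.55
position: [0.579, 0.0635, 0.1992]
tool_rot: [-3.142, 0.0, 1.57]
force: [-0.2, -1.6, -0.4]
grip_width: 0.0854
```

```bash
python3 - <<'E'
from meas import *
o=bot.observe(); print(o["qpos"].round(2),o["position"].round(4),o["tool_rot"].round(3))
c=bot.get_calibration("wrist");im=bot.grab_frame("wrist");cv2.imwrite("pics/w7.png",im)
print(pix(c,[.579,.064,.075]))
meas(im,c,[("lj",*pix(c,[.579,.064,.075]),.075,"white"),("large",*pix(c,[.4372,.0635,.01]),.01,"wood"),("med",*pix(c,[.4445,.22,.01]),.01,"wood")])
E
```

```text
[ 0.18  0.54 -0.56  1.73  0.34  0.97 -0.51] [0.579  0.0635 0.1992] [-3.142  0.     1.57 ]
(np.float64(319.054693690281), np.float64(184.18545918785483))
lj [321.3 175.5] 1484 rect [0.5808 0.0727] [0.0293 0.0492] 84.6 ell [0.5813 0.0714] [0.0296 0.0508]
large [186.  165.6] 6956 rect [0.437  0.0639] [0.1008 0.1012] 86.7 ell [0.4373 0.0642] [0.0995 0.102 ]
med [176.8  22.2] 3906 rect [0.4451 0.2005] [0.0449 0.0859] 89.2 ell [0.4454 0.2037] [0.0479 0.0914]
```

View pics/w7.png

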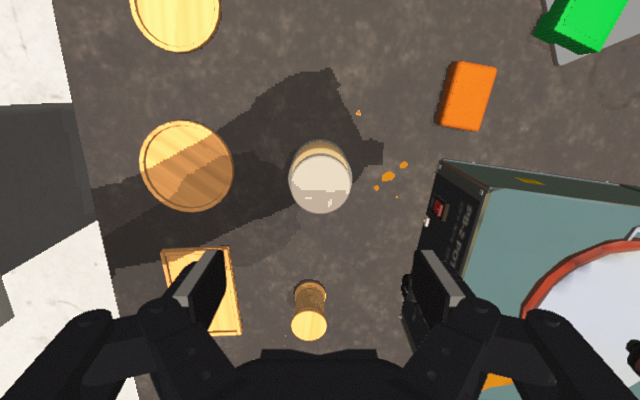

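>>> {"api": "servo_tool", "payload": {
  "targets": [
    [[0.02,0.01,0.5],0],
    [[0,0,0.6],0],
    [[0,0,0.6],0],
    [[0,0,0.6],0],
    [[0,0,0.6],0],
    [[0,0,0.5],0],
    [[0,0,0.25],0],
    [[0,0,0],0]
  ]
}}

```text
clock: 16.6
position: [0.5795, 0.0645, 0.0162]
tool_rot: [-3.141, 0.0, 1.57]
force: [0.6, 1.3, 0.5]
grip_width: 0.0854
```

>>> {"api": "servo_tool", "payload": {
  "targets": [
    [[0,0,0],0],
    [[0,0,0],0],
    [[0,0,0],0],
    [[0,0,0],0],
    [[0,0,0],0],
    [[0,0,0],0]
  ],
  "gripper": -1,
  "newtons": 35
}}

```text
clock: 17.35
position: [0.5802, 0.065, 0.0175]
tool_rot: [3.14, 0.0, 1.57]
force: [-3.0, -0.3, 10.4]
grip_width: 0.0589
```

>>> {"api": "servo_tool", "payload": {
  "targets": [
    [[0,0,-0.3],0],
    [[0,0,-0.4],0],
    [[0,0,-0.6],0],
    [[0,0,-0.6],0],
    [[0,0,-0.1],0],
    [[0,0,0],0]
  ]
}}

```text
clock: 18.1
position: [0.5798, 0.0649, 0.1168]
tool_rot: [3.141, 0.0, 1.57]
force: [0.3, 0.2, -2.1]
grip_width: 0.0586
```

>>> {"api": "servo_tool", "payload": {
  "targets": [
    [[0,-0.55,0],0],
    [[0,-0.6,0],0],
    [[0,-0.6,0],0],
    [[0,-0.6,0],0],
    [[-0.02,-0.5,0],0],
    [[0,0,0],0],
    [[0,0,0],0]
  ]
}}

```text
clock: 18.98
position: [0.4377, 0.0642, 0.1161]
tool_rot: [-3.142, -0.0, 1.57]
force: [-0.3, 0.0, -2.2]
grip_width: 0.0588
```

```bash
python3 - <<'E'
from meas import *
o=bot.observe(); p=o["position"];print(p.round(4),o["tool_rot"].round(3))
c=bot.get_calibration("wrist");im=bot.grab_frame("wrist");cv2.imwrite("pics/w8.png",cv2.resize(im[120:360,200:440],None,fx=2.5,fy=2.5,interpolation=cv2.INTER_CUBIC))
z0=p[2]-.0175
f=lambda q:((np.array(pix(c,q))-[200,120])*2.5).round(0)
for d in(-.0255,0,.0255): print("lid y",d,f([p[0],p[1]+d,z0+.075]))
for d in(-.03,0,.03): print("bot y",d,f([p[0],p[1]+d,z0]))
for d in(-.045,0,.045): print("stand y",d,f([.4372,.0638+d,.01]),f([.4372+d,.0638,.01]))
E
```

```text
[0.4377 0.0642 0.1161] [-3.142 -0.     1.57 ]
lid y -0.0255 [299. 688.]
lid y 0 [299. 542.]
lid y 0.0255 [299. 371.]
bot y -0.03 [298. 413.]
bot y 0 [298. 295.]
bot y 0.03 [298. 164.]
stand y -0.045 [296. 304.] [158. 179.]
stand y 0 [296. 178.] [296. 178.]
stand y 0.045 [296.  39.] [434. 178.]
```

View pics/w8.png

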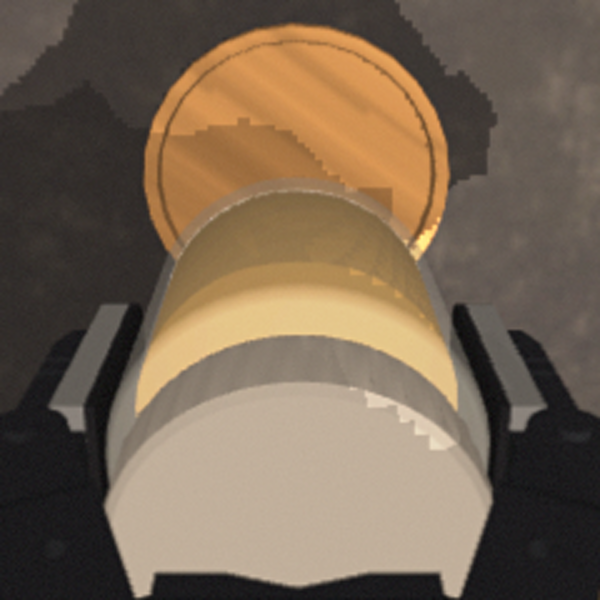

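>>> {"api": "servo_tool", "payload": {
  "targets": [
    [[0.04,-0.01,0.4],0],
    [[0,0,0.5],0],
    [[0,0,0.4],0],
    [[0,0,0.3],0],
    [[0,0,0.16],0],
    [[0,0,0.07],0],
    [[0,0,0],0],
    [[0,0,0],0]
  ]
}}

```text
clock: 20.02
position: [0.4371, 0.0661, 0.0252]
tool_rot: [3.141, -0.0, 1.57]
force: [0.8, -0.2, -0.9]
grip_width: 0.059
```

>>> {"api": "servo_tool", "payload": {
  "targets": [
    [[0,0,0.04],0],
    [[0,0,0],0],
    [[0,0,0],0]
  ]
}}

```text
clock: 20.4
position: [0.4368, 0.0661, 0.0229]
tool_rot: [3.142, 0.0, 1.57]
force: [-0.3, -0.2, -1.6]
grip_width: 0.0587
```

>>> {"api": "servo_tool", "payload": {
  "targets": [
    [[0,0,0],0],
    [[0,0,0],0],
    [[0,0,0],0],
    [[0,0,0],0],
    [[0,0,0],0]
  ],
  "gripper": 1
}}

```text
clock: 21.02
position: [0.4367, 0.0661, 0.0228]
tool_rot: [-3.142, -0.0, 1.571]
force: [-0.4, 0.2, -0.7]
grip_width: 0.0853
```

>>> {"api": "servo_tool", "payload": {
  "targets": [
    [[0,0,-0.3],0],
    [[0,0,-0.6],0],
    [[0,0,-0.7],0],
    [[0,0,-0.8],0],
    [[0,0,-0.7],0],
    [[0,0,-0.4],0],
    [[0,0,0],0]
  ]
}}

```text
clock: 21.9
position: [0.4372, 0.0661, 0.1997]
tool_rot: [3.139, 0.0, 1.57]
force: [0.3, 0.6, -1.1]
grip_width: 0.0855
```

```bash
python3 - <<'E'
from meas import *
o=bot.observe(); p=o["position"];print(p.round(4),o["tool_rot"].round(3))
c=bot.get_calibration("wrist");im=bot.grab_frame("wrist");cv2.imwrite("pics/w9.png",im)
E
```

```text
[0.4372 0.0661 0.1997] [3.139 0.    1.57 ]
```

View pics/w9.png

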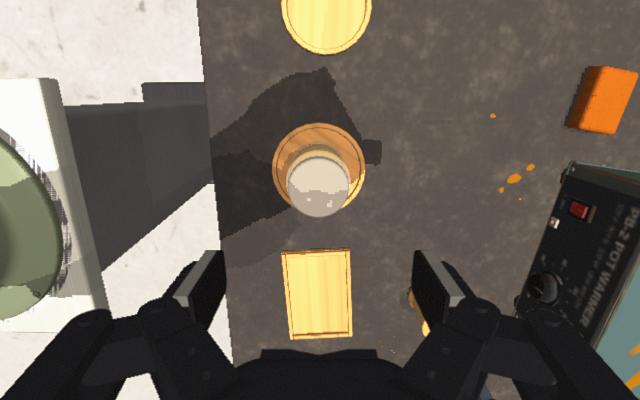

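The large jar now stands in the large stand, with its lid at (318,186) and the rim visible all round it. The small jar is next.

>>> {"api": "servo_tool", "payload": {
  "targets": [
    [[0.6,0.34,0],0],
    [[0.6,0.34,0],0],
    [[0.6,0.34,0],0],
    [[0.6,0.34,0],0],
    [[0.6,0.34,0],0],
    [[0.6,0.34,0],0],
    [[0.6,0.34,0],0],
    [[0.6,0.34,0],0],
    [[0.6,0.34,0],0],
    [[0,0,0],0],
    [[0,0,0],0]
  ]
}}

```text
clock: 23.32
position: [0.5893, 0.3356, 0.1969]
tool_rot: [-3.14, 0.001, 1.571]
force: [0.2, -0.5, -0.7]
grip_width: 0.0852
```

```bash
python3 - <<'E'
from meas import *
o=bot.observe(); p=o["position"];print(o["qpos"].round(2),p.round(4),o["tool_rot"].round(3))
c=bot.get_calibration("wrist");im=bot.grab_frame("wrist")
print(pix(c,[.591,.336,.058]),pix(c,[.591,.336+.021,.058]),pix(c,[p[0],p[1],.058]))
meas(im,c,[("sj",*pix(c,[.591,.336,.058]),.058,"white"),("med",*pix(c,[.4445,.22,.01]),.01,"wood")])
cv2.imwrite("pics/w10.png",im)
E
```

```text
[-0.25  0.7  -0.58  1.46  0.41  1.11 -0.91] [0.5893 0.3356 0.1969] [-3.140e+00  1.000e-03  1.571e+00]
(np.float64(321.1405137704271), np.float64(179.78348062072374)) (np.float64(321.1682076750152), np.float64(157.024693636349)) (np.float64(319.2438756915902), np.float64(180.2063925177737))
sj [322.6 174.4] 967 rect [0.5932 0.3413] [0.0272 0.0388] 79.7 ell [0.5923 0.3409] [0.0263 0.04  ]
med [189.7 252.4] 2080 rect [0.4443 0.2307] [0.0861 0.0682] 3.7 ell [0.4446 0.2258] [0.0772 0.0823]
```

View pics/w10.png

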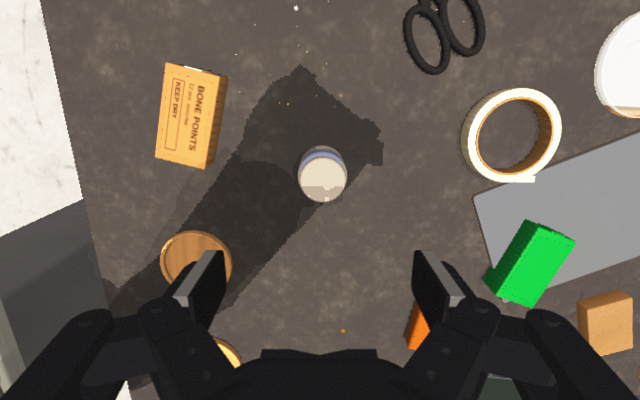

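>>> {"api": "servo_tool", "payload": {
  "targets": [
    [[0.02,0.06,0.5],0],
    [[0,0,0.6],0],
    [[0,0,0.6],0],
    [[0,0,0.6],0],
    [[0,0,0.6],0],
    [[0,0,0.5],0],
    [[0,0,0.25],0],
    [[0,0,0],0]
  ]
}}

```text
clock: 24.38
position: [0.5927, 0.3369, 0.0149]
tool_rot: [-3.141, 0.0, 1.57]
force: [0.5, 0.6, -0.5]
grip_width: 0.0853
```

>>> {"api": "servo_tool", "payload": {
  "targets": [
    [[0,0,0],0],
    [[0,0,0],0],
    [[0,0,0],0],
    [[0,0,0],0],
    [[0,0,0],0],
    [[0,0,0],0],
    [[0,0,0],0]
  ],
  "gripper": -1,
  "newtons": 35
}}

```text
clock: 25.25
position: [0.5934, 0.3373, 0.0164]
tool_rot: [3.14, -0.001, 1.57]
force: [-0.9, -0.7, 8.5]
grip_width: 0.0465
```

>>> {"api": "servo_tool", "payload": {
  "targets": [
    [[0,0,-0.3],0],
    [[0,0,-0.4],0],
    [[0,0,-0.6],0],
    [[0,0,-0.6],0],
    [[0,0,-0.1],0],
    [[0,0,0],0]
  ]
}}

```text
clock: 26.0
position: [0.5929, 0.3369, 0.1157]
tool_rot: [3.141, -0.0, 1.57]
force: [0.1, 0.4, -1.6]
grip_width: 0.0463
```

>>> {"api": "servo_tool", "payload": {
  "targets": [
    [[-0.39,-0.5,0],0],
    [[-0.39,-0.5,0],0],
    [[-0.39,-0.5,0],0],
    [[-0.39,-0.5,0],0],
    [[-0.39,-0.5,0],0],
    [[-0.39,-0.47,0],0],
    [[0,0,0],0],
    [[0,0,0],0]
  ]
}}

```text
clock: 27.0
position: [0.4445, 0.2203, 0.115]
tool_rot: [-3.141, -0.0, 1.57]
force: [0.2, 0.7, -1.3]
grip_width: 0.0462
```

```bash
python3 - <<'E'
from meas import *
o=bot.observe(); p=o["position"];print(p.round(4),o["tool_rot"].round(3))
c=bot.get_calibration("wrist");im=bot.grab_frame("wrist");cv2.imwrite("pics/w11.png",cv2.resize(im[120:360,200:440],None,fx=2.5,fy=2.5,interpolation=cv2.INTER_CUBIC))
z0=p[2]-.0164
f=lambda q:((np.array(pix(c,q))-[200,120])*2.5).round(0)
for d in(-.021,0,.021): print("lid y",d,f([p[0],p[1]+d,z0+.058]))
for d in(-.024,0,.024): print("bot y",d,f([p[0],p[1]+d,z0]))
for d in(-.037,0,.037): print("stand y",d,f([.4446,.22+d,.01]),f([.4446+d,.22,.01]))
E
```

```text
[0.4445 0.2203 0.115 ] [-3.141 -0.     1.57 ]
lid y -0.021 [299. 577.]
lid y 0 [299. 465.]
lid y 0.021 [298. 340.]
bot y -0.024 [298. 393.]
bot y 0 [298. 297.]
bot y 0.024 [298. 193.]
stand y -0.037 [298. 284.] [184. 179.]
stand y 0 [298. 179.] [298. 179.]
stand y 0.037 [298.  65.] [412. 179.]
```

View pics/w11.png

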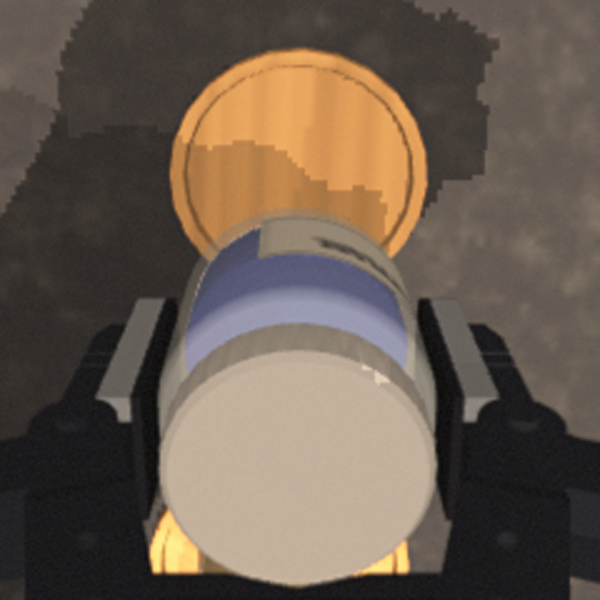

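>>> {"api": "servo_tool", "payload": {
  "targets": [
    [[0.04,0,0.4],0],
    [[0,0,0.5],0],
    [[0,0,0.4],0],
    [[0,0,0.3],0],
    [[0,0,0.16],0],
    [[0,0,0.1],0],
    [[0,0,0],0],
    [[0,0,0],0],
    [[0,0,0],0]
  ]
}}

```text
clock: 28.18
position: [0.4445, 0.2222, 0.0227]
tool_rot: [3.141, -0.0, 1.57]
force: [0.3, 0.1, -2.6]
grip_width: 0.046
```

Next I release it, rise and look.

>>> {"api": "servo_tool", "payload": {
  "targets": [
    [[0,0,0.02],0],
    [[0,0,0],0],
    [[0,0,0],0]
  ]
}}

```text
clock: 28.55
position: [0.4445, 0.2221, 0.0214]
tool_rot: [3.141, -0.0, 1.57]
force: [0.5, -0.2, 2.5]
grip_width: 0.0462
```

>>> {"api": "servo_tool", "payload": {
  "targets": [
    [[0,0,0],0],
    [[0,0,0],0],
    [[0,0,0],0],
    [[0,0,0],0],
    [[0,0,0],0],
    [[0,0,0],0]
  ],
  "gripper": 1
}}

```text
clock: 29.3
position: [0.4443, 0.2221, 0.0213]
tool_rot: [-3.142, 0.0, 1.57]
force: [0.5, 1.0, -0.2]
grip_width: 0.0855
```

>>> {"api": "servo_tool", "payload": {
  "targets": [
    [[0,0,-0.3],0],
    [[0,0,-0.6],0],
    [[0,0,-0.7],0],
    [[0,0,-0.8],0],
    [[0,0,-0.7],0],
    [[0,0,-0.4],0],
    [[0,0,0],0]
  ]
}}

```text
clock: 30.18
position: [0.4448, 0.2223, 0.1983]
tool_rot: [3.139, -0.001, 1.57]
force: [0.3, 1.2, -0.4]
grip_width: 0.085
```

```bash
python3 - <<'E'
from meas import *
o=bot.observe(); p=o["position"];print(p.round(4),o["tool_rot"].round(3))
c=bot.get_calibration("wrist");im=bot.grab_frame("wrist");cv2.imwrite("pics/w12.png",im)
E
```

```text
[0.4448 0.2223 0.1983] [ 3.139e+00 -1.000e-03  1.570e+00]
```

View pics/w12.png

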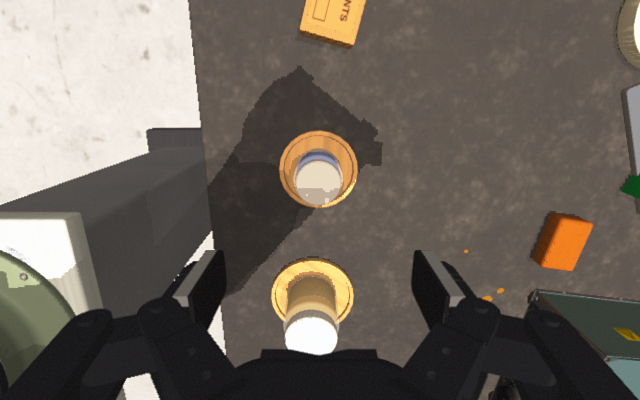

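The small jar is in its stand, with the lid at (320,180) inside the ring. The box is next.

>>> {"api": "servo_tool", "payload": {
  "targets": [
    [[0.66,0.07,0],0],
    [[0.66,0.07,0],0],
    [[0.66,0.07,0],0],
    [[0.66,0.07,0],0],
    [[0.66,0.08,0],0],
    [[0,0,0],1],
    [[0,0,0],1],
    [[0,0,0],1],
    [[0,0,0],0],
    [[0,0,0],0]
  ]
}}

```text
clock: 31.48
position: [0.4621, 0.387, 0.1959]
tool_rot: [-3.141, 0.0, 1.311]
force: [0.4, -0.2, 0.5]
grip_width: 0.085
```

```bash
python3 - <<'E'
from meas import *
o=bot.observe(); p=o["position"];print(o["qpos"].round(2),p.round(4),o["tool_rot"].round(3))
c=bot.get_calibration("wrist");im=bot.grab_frame("wrist")
print(pix(c,[p[0],p[1],.032]))
cv2.imwrite("pics/w13.png",cv2.resize(im[80:280,200:440],None,fx=3,fy=3,interpolation=cv2.INTER_CUBIC))
E
```

```text
[-0.4   0.58 -0.58  1.67  0.36  1.   -1.36] [0.4621 0.387  0.1959] [-3.141  0.     1.311]
(np.float64(319.09738112753314), np.float64(173.45861505568863))
```

View pics/w13.png

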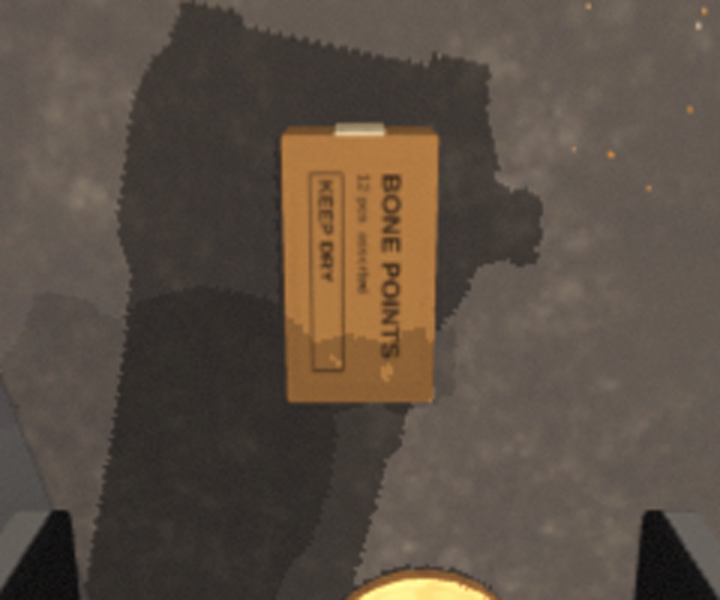

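```bash
python3 - <<'E'
from meas import *
o=bot.observe(); p=o["position"];c=bot.get_calibration("wrist")
P=np.array([onz(c,200+u/3,80+v/3,.032)[:2] for u,v in [(283,134),(438,134),(433,402),(287,402)]])
d=P.mean(0)-p[:2]; y=o["tool_rot"][2]
tx=np.array([np.cos(y),np.sin(y)]);ty=np.array([np.sin(y),-np.cos(y)])
print(P.mean(0),d@tx/.05,d@ty/.05)
a=P[0]+P[1]-P[2]-P[3];print(np.linalg.norm(a)/2,np.degrees(np.arctan2(a[1],a[0])))
E
```

```text
[0.46374908 0.38900251] 0.046413124224073364 0.019204641787267326
0.0901297374349739 74.9917597059533
```

>>> {"api": "servo_tool", "payload": {
  "targets": [
    [[0.05,0.02,0.5],0],
    [[0,0,0.6],0],
    [[0,0,0.6],0],
    [[0,0,0.6],0],
    [[0,0,0.6],0],
    [[0,0,0.55],0],
    [[0,0,0.25],0],
    [[0,0,0.05],0],
    [[0,0,0],0]
  ]
}}

```text
clock: 32.65
position: [0.4643, 0.3896, 0.0095]
tool_rot: [3.141, -0.001, 1.309]
force: [0.1, 0.4, -0.3]
grip_width: 0.0853
```

>>> {"api": "servo_tool", "payload": {
  "targets": [
    [[0,0,0],0],
    [[0,0,0],0],
    [[0,0,0],0],
    [[0,0,0],0],
    [[0,0,0],0],
    [[0,0,0],0],
    [[0,0,0],0]
  ],
  "gripper": -1,
  "newtons": 30
}}

```text
clock: 33.52
position: [0.4643, 0.3894, 0.0095]
tool_rot: [3.141, -0.001, 1.309]
force: [-0.8, -1.1, 7.8]
grip_width: 0.0494
```

>>> {"api": "servo_tool", "payload": {
  "targets": [
    [[0,0,-0.3],0],
    [[0,0,-0.5],0],
    [[0,0,-0.6],0],
    [[0,0,-0.8],0],
    [[0,0,-0.6],0],
    [[0,0,-0.1],0],
    [[0,0,0],0]
  ]
}}

```text
clock: 34.4
position: [0.464, 0.389, 0.154]
tool_rot: [3.141, -0.0, 1.309]
force: [0.9, -0.4, -0.8]
grip_width: 0.0492
```

>>> {"api": "servo_tool", "payload": {
  "targets": [
    [[0,0,0],-0.91],
    [[0,0,0],-0.91],
    [[0,0,0],-0.91],
    [[0,0,0],-0.91],
    [[0,0,0],0],
    [[0,0,0],0]
  ]
}}

```text
clock: 35.15
position: [0.4638, 0.3891, 0.1532]
tool_rot: [-3.141, 0.0, 1.625]
force: [0.1, 0.5, -1.0]
grip_width: 0.0493
```

>>> {"api": "servo_tool", "payload": {
  "targets": [
    [[-0.68,-0.08,0],0],
    [[-0.69,-0.08,0],0],
    [[-0.69,-0.08,0],0],
    [[-0.69,-0.08,0],0],
    [[-0.69,-0.08,0],0],
    [[-0.69,-0.08,0],0],
    [[-0.69,-0.08,0],0],
    [[-0.69,-0.08,0],0],
    [[-0.69,-0.08,0],0],
    [[-0.69,-0.08,0],0],
    [[-0.69,-0.07,0],0],
    [[-0.69,-0.07,0],0]
  ]
}}

```text
clock: 36.65
position: [0.4399, -0.0273, 0.1538]
tool_rot: [3.141, 0.0, 1.625]
force: [1.6, -1.0, -0.7]
grip_width: 0.0495
```

>>> {"api": "servo_tool", "payload": {
  "targets": [
    [[-0.69,-0.07,0],0],
    [[-0.6,-0.07,0],0],
    [[0,0,0],0],
    [[0,0,0],0],
    [[0,0,0],0]
  ]
}}

```text
clock: 37.28
position: [0.4367, -0.0901, 0.1538]
tool_rot: [3.141, -0.0, 1.627]
force: [0.5, 0.4, -0.3]
grip_width: 0.0492
```

```bash
python3 - <<'E'
from meas import *
o=bot.observe(); p=o["position"];print(o["qpos"].round(2),p.round(4),o["tool_rot"].round(3))
c=bot.get_calibration("wrist");im=bot.grab_frame("wrist")
print((np.array(pix(c,[.4373,-.0929,.01]))-[200,80])*3)
cv2.imwrite("pics/w14.png",cv2.resize(im[80:280,200:440],None,fx=3,fy=3,interpolation=cv2.INTER_CUBIC))
E
```

```text
[ 0.59  0.42 -0.65  2.1   0.38  0.73 -0.25] [ 0.4367 -0.0901  0.1538] [ 3.141 -0.     1.627]
[358.20722915 305.852223  ]
```

View pics/w14.png

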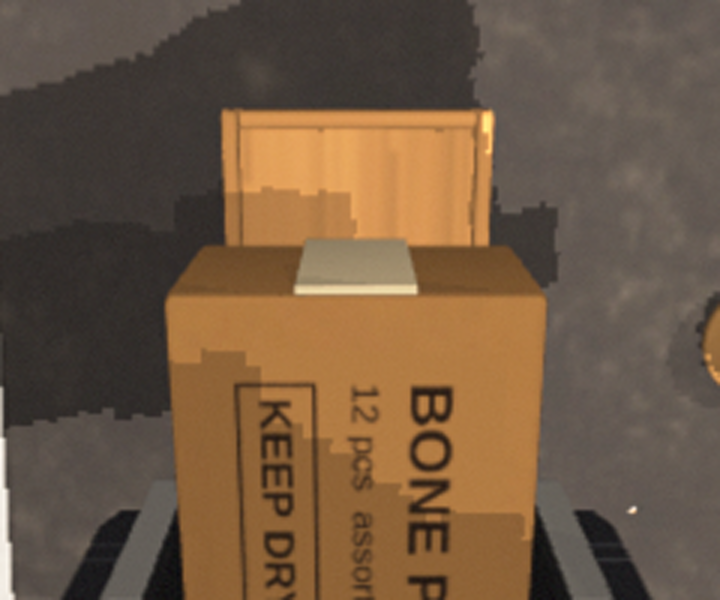

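>>> {"api": "servo_tool", "payload": {
  "targets": [
    [[-0.05,0,0.4],0],
    [[0,0,0.5],0],
    [[0,0,0.6],0],
    [[0,0,0.5],0],
    [[0,0,0.4],0],
    [[0,0,0.2],0],
    [[0,0,0.1],0],
    [[0,0,0.03],0],
    [[0,0,0],0],
    [[0,0,0],0]
  ]
}}

```text
clock: 38.58
position: [0.437, -0.0936, 0.0177]
tool_rot: [3.141, 0.0, 1.626]
force: [-0.2, 0.5, -0.9]
grip_width: 0.0496
```

```bash
python3 - <<'E'
from meas import *
o=bot.observe(); p=o["position"];print(p.round(4),o["force"])
im=bot.grab_frame("wrist")
cv2.imwrite("pics/w15.png",cv2.resize(im[80:280,200:440],None,fx=3,fy=3,interpolation=cv2.INTER_CUBIC))
E
```

```text
[ 0.437  -0.0936  0.0177] [-0.1971877   0.51138886 -0.87121694]
```

View pics/w15.png

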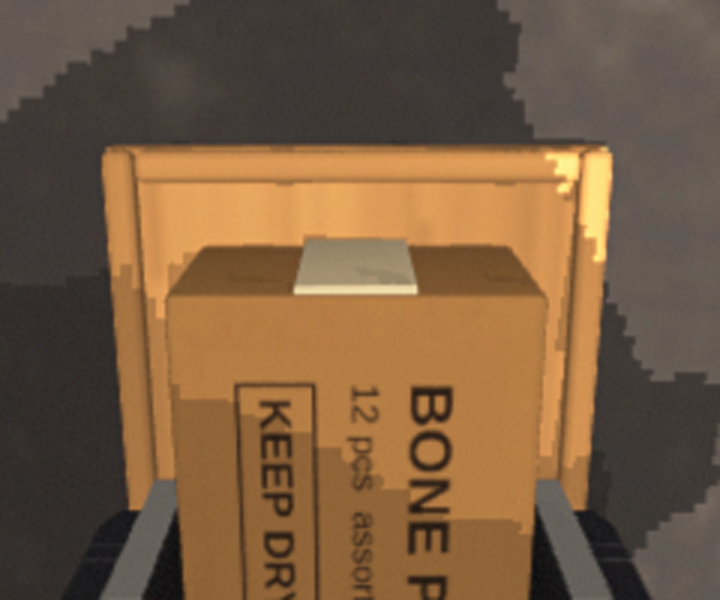

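>>> {"api": "servo_tool", "payload": {
  "targets": [
    [[0,0,0.05],0],
    [[0,0,0],0],
    [[0,0,0],0]
  ]
}}

```text
clock: 39.0
position: [0.4367, -0.0935, 0.0148]
tool_rot: [-3.141, -0.0, 1.626]
force: [-0.2, -0.1, -0.4]
grip_width: 0.0492
```

>>> {"api": "servo_tool", "payload": {
  "targets": [
    [[0,0,0],0],
    [[0,0,0],0],
    [[0,0,0],0],
    [[0,0,0],0],
    [[0,0,0],0],
    [[0,0,0],0]
  ],
  "gripper": 1
}}

```text
clock: 39.75
position: [0.4367, -0.0935, 0.0148]
tool_rot: [-3.142, -0.0, 1.626]
force: [-0.4, -1.0, -0.6]
grip_width: 0.0856
```

>>> {"api": "servo_tool", "payload": {
  "targets": [
    [[0,0,-0.3],0],
    [[0,0,-0.6],0],
    [[0,0,-0.8],0],
    [[0,0,-0.9],0],
    [[0,0,-0.9],0],
    [[0,0,-0.9],0],
    [[0,0,-0.5],0],
    [[0,0,0],0]
  ]
}}

```text
clock: 40.75
position: [0.4371, -0.0934, 0.2621]
tool_rot: [3.139, 0.002, 1.626]
force: [0.3, 0.2, -1.1]
grip_width: 0.0856
```

```bash
python3 - <<'E'
from meas import *
o=bot.observe(); p=o["position"];print(p.round(4),o["force"])
im=bot.grab_frame("wrist");cv2.imwrite("pics/w16.png",im)
cv2.imwrite("pics/s16.png",cv2.resize(bot.grab_frame("scene")[150:270,270:470],None,fx=4,fy=4,interpolation=cv2.INTER_CUBIC))
E
```

```text
[ 0.4371 -0.0934  0.2621] [ 0.29988392  0.2426807  -1.07049257]
```

View pics/w16.png

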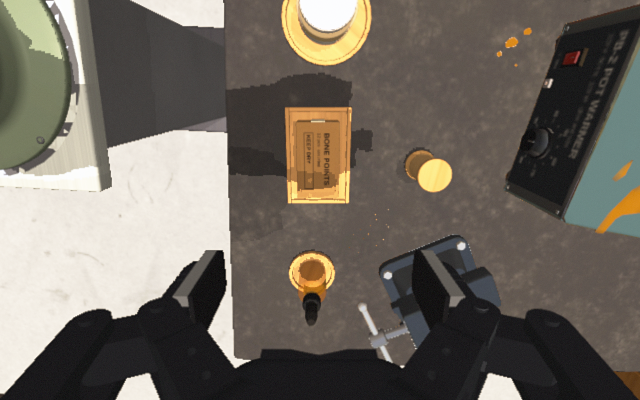

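View pics/s16.png

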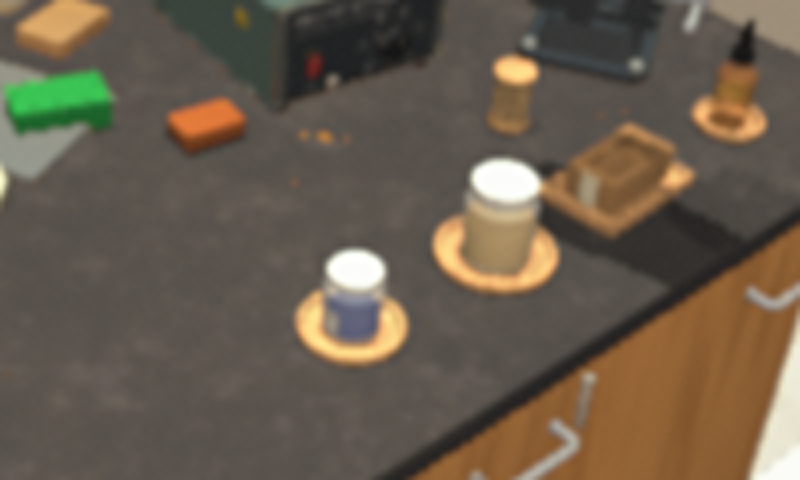

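Both views show all four containers in their stands, and the spool and leather block look unmoved. I'll check the numbers in the top view before handing in.

```bash
python3 - <<'E'
from meas import *
c=bot.get_calibration("top");t=bot.grab_frame("top");cv2.imwrite("pics/t17.png",t)
cv2.imwrite("pics/t17c.png",cv2.resize(t[160:285,240:500],None,fx=3,fy=3,interpolation=cv2.INTER_CUBIC))
f=lambda q:((np.array(pix(c,q))-[240,160])*3).round(0)
print(f([.442,.2203,.063]),f([.4345,.0635,.08]),f([.434,-.0935,.037]),f([.4345,-.2597,.113]))
meas(t,c,[("leather",340,179,.022,"wood"),("spool",404,222,.058,"wood")])
E
```

```text
[226. 283.] [360. 294.] [486. 297.] [644. 303.]
leather [340.2 179.1] 201 rect [0.7198 0.1367] [0.0637 0.0432] 80.5 ell [0.7197 0.1365] [0.0464 0.0719]
spool [403.7 222.8] 134 rect [ 0.5648 -0.0925] [0.0395 0.0472] 1.7 ell [ 0.5638 -0.0931] [0.0398 0.0486]
```

View pics/t17c.png

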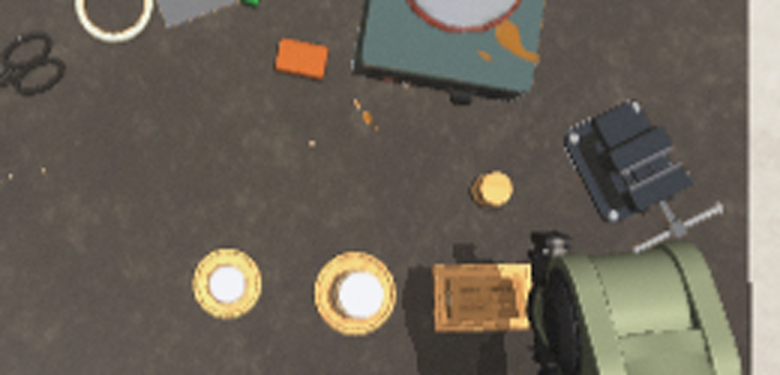

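The lids are at (227,284) and (360,294) and the box at (484,297), all within about a pixel of where perfect centring would put them. The arm hides the bottle here, but two other views showed it upright in its stand.

```bash
python3 -c "
from workcell import bot
print(bot.job_done())"
```

```text
the job is handed in; nothing more can be done
None
```

All four containers are in their own stands, and I handed the job in at about 41 s of the 110 s allowed. They were the dropper bottle, the larger jar, the smaller jar and the cardboard box, placed in that order.

- **Jars and box:** in the final top view both lids and the box lay within about 1–2 px (about 1–2 mm) of where perfect centring would put them, upright and inside the rims.
- **Bottle:** the arm hid it in that last top view. I judged it by eye from the scene view and two wrist views, which showed it upright and about centred.
- **Spool and leather block:** they measured within about 2 mm of where they started, which is within measuring error.
- **Disagreements:** the top and wrist cameras differed by about 3 mm in x. The bottle also sat about 4.5 mm off the gripper's centre when grasped, and I corrected for that when placing it.
- **Forces:** the wrist force I read after each move stayed below about 11 N.

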